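# Proof-pull a soldered eyelet on the sprung pull tester

## Robot

A 6-joint arm with a two-finger parallel gripper is mounted at the origin on a cart in front of the work surface, level with it; the furniture and walls round the work are solid. World frame = base frame: x ahead of the robot, y to its left, z up, the work surface at z = 0. Lengths are in m, angles in rad, forces in N, time in s.
With the tool pointing down it reaches from about 0.25 to 0.8 m from the base axis. Payload 8.5 kg.
Tool frame: the origin (TCP) lies at the very end of the fingers, on their centre line; the grasp point (between the pads) lies 19 mm behind it; z points along the fingers, y is the line along which they close (so a half turn about z gives the same grasp; the last joint's range is limited). The gripper opens to 85 mm and grips with 20 to 120 N. Pads are 22 mm wide; open, the fingers measure 114 mm over their backs; the gripper's body (76 mm by 85 mm) begins 54 mm behind the grasp point. The pads swing forward as they close: fully open they stand 13 mm farther back than shut.
Start: joints at [1.158, 0.238, -0.013, 1.319, 0, 1.571], TCP at [0.211, 0.481, 0.231] pointing down, gripper open.
Joint ranges: [-2.66, 2.66], [-1.03, 1.9], [-1.14, 1.46], [-1.82, 2.27], [-1.45, 1.34], [-3.14, 3.14]. Speed limits (rad/s): [2.22, 2.22, 2.79, 3.14, 3.14, 3.14].

## Interface

Orientations are given as a unit quaternion [w, x, y, z].
In Python, from bench import state, vision, order gives the robot as it stands.
- The arm moves only by the tool servo_tool, never from a script. Its argument "plan" is a list of rows, each a list of 6 numbers: the shift along the world's x, y, z in units of 0.75 m (1.0 is 0.75 m), then the turn, a rotation vector about the world's x, y, z in units of pi rad (1.0 is pi rad). A call has 1 to 12 rows; each row is the pose to reach, as a shift and turn from the pose commanded when the call began, turning the shorter way round; what a row does not reach only later rows make up. A row lasts 1/10 s, in which the tool goes at most 50 mm and 8.59 degrees, less where a joint would pass 70% of its speed; a pose out of reach is approached as far as the arm can. A call with a number of a shift or a turn outside -1 to 1 is refused whole. A call with a gripper value outside its range is refused whole. "claw" is the closure, from 0 (fully open) to 1 (shut), set as the call begins (left out, the last holds). The fingers move at their own pace and stop on an object; "force" is the grip in N (left out, the last holds). Time passes only in rows, so rows that repeat a pose let the fingers close. It gives the time, the measured TCP pose, the force, the opening and the grip force at its end, in the units of the state.
- state(): the state, without advancing time (a new reading comes with each control period).
- vision.capture(name): name is "side" or "top"; returns the picture (400x640x3 uint8, blue, green, red); there is no depth.
- vision.get_calibration(name): a dict with "fov_y" (degrees; the focal length in pixels is half the picture's height over the tangent of half this angle, whatever the lens; pixels are square), "cx", "cy" (the principal point, pixels), "R" (3x3) and "t" (3): a world point X has camera coordinates R X + t. Camera axes: x right, y down, z forward; pixel columns grow to the right and rows downward; lengths in m; the calibration is good to about 2 mm. A picture is of the moment at which its call begins. get_calibration takes no time and is no camera call.
- order.finish_job(): hands the job in; it is judged then, once.
Trained networks look in the newest picture that a camera, given by its name, has taken for a name from the list of things; names that differ only in an ending like _2 or _b are one class to them, and where a whole thing is asked for, a point or a joint stands for the part that bears it (a point fixed in the world has none). Each returns a list of dicts, best first, with "score" (0 to 1); they miss things now and then, are a little off and sometimes report something else, mostly with a low value. They report only what shows in the picture. A call takes as long as a camera call.
- vision.recognise(query, camera): "location" ([x, y, z] in m, in world coordinates, good to about 4 mm: the middle of the surface that is visible of it).
- vision.mark_of(query, camera): "location" ([x, y, z] in m, in world coordinates, good to about 4 mm: a listed point, or the origin of a listed thing).
The state is a dict: "time_s": time; "joint_pos": joint angles; "qd": joint speeds; "effort": joint torques, N m; "ee_pos": TCP position; "tcp_rot": TCP orientation; "contact_force": force on the tool from outside, world axes, zero at the start; "ft_torque": the same for the moment, N m; "opening": finger opening in m; "gripper_force": force on a finger pad.
Only numpy, scipy, OpenCV 4.12 (cv2) and the standard library are available. Lean on these libraries where they do the work, as an engineer would, in place of code of your own. Each camera call takes 0.05 s, during which the arm holds its last target. There are 200 camera calls.

## Task

Proof-test the eyelet soldered to the sample board in the pull tester. First slide the peak pointer, which still shows the last test, back up to zero against the slide's cross arm; then draw the slide out by its D-handle until the peak pointer is level with the set mark (within one 5 mm scale division, and never two divisions beyond it), hold it there for two seconds, and ease the slide fully home without letting it snap back. Leave the peak pointer standing at the mark, the mark where it was set, and the other things on the bench where they are.

Things in the scene. Friction and masses are not known exactly. Their poses are not given: they have to be found in the camera images.
- tester: pull tester, fixed on the bench: grey stand with a bed plate 255 x 178 mm that slopes at 30 degrees, low end towards the robot, high end 162 mm above the bench. Origin: on the bench top, under the slide's line; x towards the high end, z up. A vice at the high end holds the upright sample board (top about 195 mm above the bench), hooked to the rod of a spring gauge whose aluminium housing is on the slide
- handle (a point): centre of the black cross bar of the slide's D-handle (12 mm along x, 84 along y, 30 along z). Axes of all points: x uphill along the bed, y across, z square to the bed (30 degrees from vertical). Uphill of the bar a window 32 mm (x) by 56 mm (y), then the end plate and the 50 mm wide housing, 28 mm higher than this point: a finger fits in about parallel to z. Bed 42 mm below. Pull along -x
- slide (a joint): how far the slide is drawn out downhill (-x), m: 0 = fully home, stop at 0.08. A spring draws it home: about 3 N at 0, plus 200 N/m (about 13 N at 0.048); a damper (20 N s/m) slows it, but let go when well drawn out it snaps back
- push_face (a point): downhill face of the slide's low cross arm (10 x 8 mm steel bar, its top 16 mm above the bed), where it meets the peak pointer's shoe and pushes it downhill; the pointer stays behind when the slide goes home. The pointer's tip is 7 mm downhill of this face while they touch
- peak_tab (a point): gripping centre of the black upright thumb tab of the peak pointer, on a small rail at the tester's +y side: 10 mm thick along x, 24 mm wide along y, top 17 mm above this point along z, down to its shoe 27 mm below it; bed 44 mm below. The slide's handle and end plate pass 12 mm from the tab's -y edge
- peak (a joint): position of the peak pointer, m: 0 = zero of the scale (against the cross arm of the slide at home), grows downhill. Slides with 1.5 N friction and stays where it is left; starts beyond the mark
- peak_tip (a point): tip of the peak pointer's steel point, low over the white scale (a line every 5 mm), points to +y; it is in line (same x) with the middle of the thumb tab
- mark_tip (a point): tip of the set mark, a steel clip 16 mm wide with a dark knurled screw 16 mm across (in line with the tip), clamped on the +y edge of the bed; it points to -y at the scale, facing the peak pointer's tip. Pointer and mark are level when both tips have the same x along the bed
- mark (a joint): position of the set mark on the same scale as joints slide and peak, m; clamped, not to be moved
- flux_bottle: cream bottle with red pointed cap, 43 mm across, 130 mm high, upright at the tester's -y side; origin at its underside. Leave alone
- swab_tub: white tub of swabs, 58 mm across, 76 mm high, at the tester's +y side; origin at its underside. Leave alone
- amber_tape: roll of amber tape, 73 mm across, 14 mm high, lying at the tester's +y side. Leave alone
- driver: screwdriver with orange handle, 176 mm long, lying along the tester's -y side. Leave alone
- nippers: side cutters with blue handles, 111 mm, lying in front. Leave alone
- jig_tray: grey work pallet with green boards, 156 x 200 x 29 mm, to the right. Leave alone

How it is judged:
On the way, in this order (a step that is already met when the one before it is completed fails the run):
1. the peak pointer is back at zero (within 5 mm), the slide at home (value of joint peak below 0.005 m and value of joint slide below 0.004 m), for 0.2 s.
2. the slide is held drawn out with its cross arm and the peak pointer level with the mark (within 5 mm) for over a second (x of push_face in the frame of mark_tip between 0.002 and 0.012 m and x of peak_tip in the frame of mark_tip between -0.005 and 0.005 m), for 1.2 s.
At the end, for the whole second after the job is handed in: The slide is fully home (within 3 mm), the peak pointer's tip stands level with the set mark within 5 mm (one division) along the bed, the mark has not moved by 4 mm, the loose things have not moved by 25 mm (x of peak_tip in the frame of mark_tip between -0.005 and 0.005 m and value of joint slide below 0.003 m and distance of mark_tip from where it was at the start of the episode below 0.004 m and distance of each of flux_bottle, swab_tub, amber_tape, driver, nippers, jig_tray from where it was at the start of the episode below 0.025 m); the robot touches nothing.
It fails at once if the slide is drawn 10 mm (two divisions) or more past the mark: the joint is overloaded (x of push_face in the frame of mark_tip below -0.003 m).
It fails at once if the slide snaps back (faster than 0.25 m/s) (velocity of joint slide below -0.25 m/s).
It fails at once if the set mark is shifted (distance of mark_tip from where it was at the start of the episode above 0.004 m).
It fails at once if a thing beside the work is knocked away (distance of any of flux_bottle, swab_tub, amber_tape, driver, nippers, jig_tray from where it was at the start of the episode above 0.025 m).
It also fails if it takes over 56 s, if anything falls off the work surface, if the arm or the gripper's body presses on something with over 40 N, if the wrist force passes 120 N, or if a joint passes its speed limit or range.

## Working session

There is one attempt and no reset: what is moved stays moved. The work goes in short steps, Python scripts to look and compute and a tool call to move; the robot and the scene stay as the last step left them, time stands still between calls to the robot, and variables do not carry over. Pictures are saved under pics/ and viewed, at most 10 in all, crops included, and the job is handed in when it is done.

Besides the shell and the picture viewer there is one more tool, called after "Request:" as name(argument=value, ...), one argument or row to a line, values as JSON. servo_tool: Moves the arm, as the interface text tells. Shifts and turns lie within -1 to 1; 1 stands for 0.75 m of shift or pi rad of turn. Its arguments: {"type":"object","properties":{"plan":{"type":"array"},"claw":{"type":"number"},"force":{"type":"number"}},"required":["plan"]}

```bash
mkdir -p pics; cat > h.py <<'E'
import numpy as np,cv2
from bench import state,vision,order
def K(n):
    c=vision.get_calibration(n);f=200/np.tan(np.radians(c["fov_y"])/2)
    return c,f,np.array(c["R"]),np.array(c["t"])
def proj(n,X):
    c,f,R,t=K(n);p=R@np.array(X)+t
    return np.array([c["cx"]+f*p[0]/p[2],c["cy"]+f*p[1]/p[2]])
def ray(n,u,v):
    c,f,R,t=K(n);d=R.T@np.array([(u-c["cx"])/f,(v-c["cy"])/f,1]);return -R.T@t,d
E
python3 - <<'E'
from h import *
for n in("side","top"):
    im=vision.capture(n);cv2.imwrite(f"pics/{n}0.png",im)
    c,f,R,t=K(n);print(n,f,c["cx"],c["cy"],"cam",-R.T@t,"fwd",R[2])
    for q in("tester","handle","push_face","peak_tab","peak_tip","mark_tip"):
        r=vision.mark_of(q,n)
        print(q,[(round(d["score"],2),np.round(d["location"],4).tolist(),proj(n,d["location"]).round().tolist()) for d in r[:2]])
s=state();print(s["time_s"],s["ee_pos"],s["tcp_rot"],s["contact_force"])
E
```

```text
side 409.78612489146553 312.0077816471836 198.21609876936614 cam [-0.19744459 -0.21078113  0.73241049] fwd [ 0.77126791  0.17714845 -0.61136261]
tester [(0.91, [0.6965, 0.0887, -0.0013], [280.0, 200.0])]
handle [(0.92, [0.5961, 0.0979, 0.0961], [264.0, 192.0])]
push_face [(0.57, [0.6763, 0.1603, 0.1046], [252.0, 169.0])]
peak_tab [(0.47, [0.6027, 0.1624, 0.0999], [242.0, 186.0]), (0.21, [0.6364, 0.1829, 0.0765], [240.0, 184.0])]
peak_tip [(0.58, [0.6252, 0.1811, 0.0658], [239.0, 190.0])]
mark_tip [(0.66, [0.6251, 0.2601, 0.0003], [215.0, 204.0]), (0.45, [0.6399, 0.1816, 0.0746], [241.0, 184.0])]
top 517.5606724457573 317.1558796616591 194.4257920831825 cam [ 0.3922473  -0.00646066  1.45435274] fwd [ 0.1556386  -0.00653064 -0.98779248]
tester [(0.82, [0.6943, 0.0879, -0.0001], [281.0, 169.0])]
handle [(0.94, [0.5907, 0.101, 0.0992], [273.0, 200.0]), (0.29, [0.6381, 0.1837, 0.0762], [243.0, 184.0])]
push_face [(0.82, [0.6778, 0.1516, 0.1084], [254.0, 167.0]), (0.55, [0.622, 0.2628, 0.0024], [219.0, 195.0])]
peak_tab [(0.47, [0.6074, 0.162, 0.097], [250.0, 194.0])]
peak_tip []
mark_tip [(0.54, [0.6395, 0.1824, 0.0758], [244.0, 184.0])]
0.7 [0.21058846 0.48087493 0.23127669] [-2.82417172e-06  2.04943762e-01  9.78773749e-01 -4.16368622e-05] [-0.38201967 -0.14979161  0.35418648]
```

View pics/top0.png

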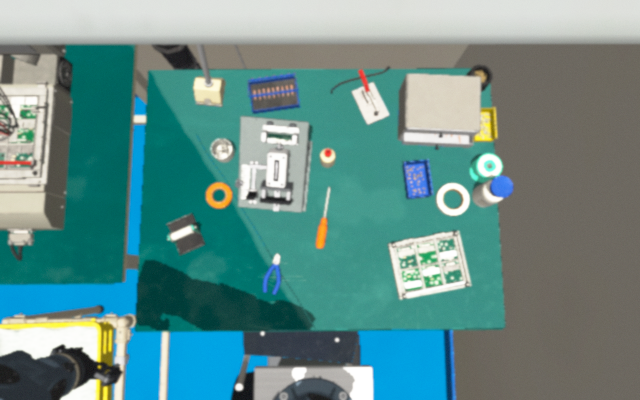

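View pics/side0.png

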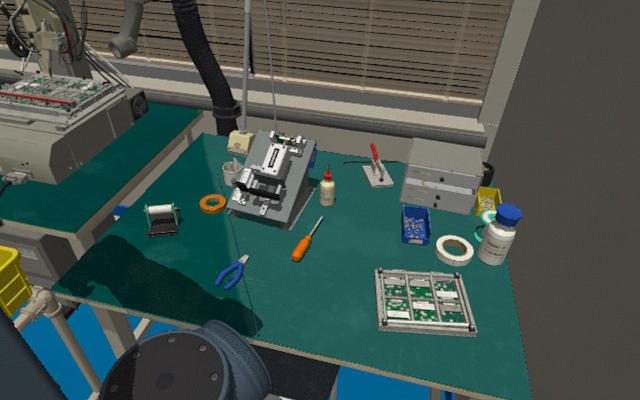

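```bash
python3 - <<'E'
import cv2,numpy as np
a=cv2.imread("pics/top0.png")[110:220,230:320];b=cv2.imread("pics/side0.png")[125:230,220:320]
a=cv2.resize(a,(450,550),interpolation=cv2.INTER_CUBIC);cv2.imwrite("pics/ta.png",a)
b=cv2.resize(b,(571,600),interpolation=cv2.INTER_CUBIC)
b=cv2.resize(b,(350,367));cv2.imwrite("pics/crop0.png",np.hstack([a,np.pad(b,((0,183),(0,0),(0,0)))]))
E
```

```text
(no output)
```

View pics/crop0.png

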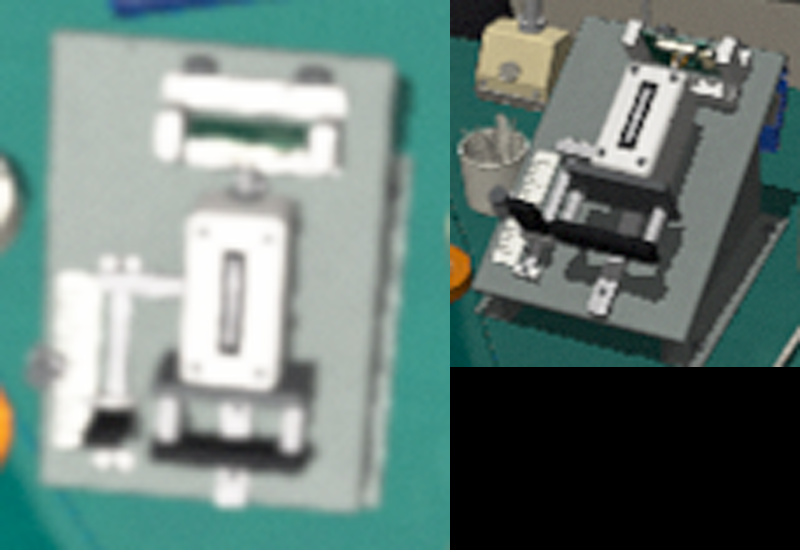

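The top crop (5×, offset 230,110) shows the tab at about (110,425), the bar at (230,450), the cross arm at (140,285) and the mark screw at (47,365). These all agree with the networks. The bed is yawed a few degrees. Next I'll work out the yaw, average the points and compute the first move.

```bash
cat >> h.py <<'E'
from scipy.spatial.transform import Rotation as Ro
def est(qs,n=2):
    out={q:[] for q in qs}
    for k in range(n):
        for c in("side","top"):
            vision.capture(c)
            for q in qs:
                r=vision.mark_of(q,c)
                out[q]+= [d["location"] for d in r if d["score"]>.3]
    return {q:np.array(v) for q,v in out.items()}
def frame(psi):
    u=np.array([np.cos(psi)*.75**.5,np.sin(psi)*.75**.5,.5]);v=np.array([-np.sin(psi),np.cos(psi),0]);return np.array([u,v,np.cross(u,v)])
E
python3 - <<'E'
from h import *
def at(u,v,z):
    o,d=ray("top",230+u/5,110+v/5);return o+d*(z-o[2])/d[2]
for a,b,z in(((52,32),(392,62),.162),((40,485),(360,510),.0345)):
    p,q=at(*a,z),at(*b,z);e=p-q;print("yaw",np.degrees(np.arctan2(-e[0],e[1])),np.linalg.norm(e),p,q)
E_=est(("tester","handle","push_face","peak_tab","peak_tip","mark_tip"),2)
psi=np.radians(-5);F=frame(psi)
for q,v in E_.items():
    m=np.median(v,0);print(q,v.round(4).tolist(),"bed:",(F@m).round(4))
s=state();w,x,y,z=s["tcp_rot"]
R0=Ro.from_quat([x,y,z,w]);Rt=np.stack([F[1],F[0],-F[2]],1);print(np.linalg.det(Rt))
print("turn/pi",(Ro.from_matrix(Rt)*R0.inv()).as_rotvec()/np.pi,s["time_s"])
E
```

```text
yaw -5.47668752236992 0.17665868545899188 [0.80128379 0.18230308 0.162     ] [0.78442335 0.00645082 0.162     ]
yaw -4.8141356095530785 0.1774867103751582 [0.58194237 0.20317932 0.0345    ] [0.56704703 0.02631875 0.0345    ]
tester [[0.6893, 0.0874, -0.0018], [0.6955, 0.0864, -0.0022], [0.694, 0.0916, -0.0009], [0.6954, 0.0884, 0.0025]] bed: [ 0.592   0.1481 -0.3434]
handle [[0.5955, 0.0994, 0.0943], [0.5916, 0.0967, 0.0965], [0.5936, 0.0996, 0.0971], [0.594, 0.0988, 0.0977]] bed: [ 0.5532  0.1505 -0.2076]
push_face [[0.678, 0.1554, 0.1053], [0.6788, 0.15, 0.1107], [0.677, 0.1595, 0.1035], [0.6785, 0.1534, 0.1091]] bed: [ 0.6271  0.2129 -0.2383]
peak_tab [[0.6027, 0.1623, 0.0984], [0.5566, -0.0347, -0.001], [0.6047, 0.161, 0.0982], [0.6018, 0.1638, 0.0991], [0.6772, 0.158, 0.1037], [0.6027, 0.1623, 0.0947]] bed: [ 0.5569  0.2136 -0.208 ]
peak_tip [[0.6235, 0.1827, 0.0643], [0.692, 0.0902, 0.001], [0.6292, 0.1777, 0.0618], [0.6248, 0.1814, 0.0666], [0.6286, 0.1818, 0.0642], [0.6052, 0.1638, 0.0962]] bed: [ 0.5592  0.2335 -0.2487]
mark_tip [[0.639, 0.1853, 0.0779], [0.6228, 0.26, -0.0032], [0.6427, 0.1842, 0.0744], [0.6386, 0.1831, 0.0723], [0.6443, 0.1835, 0.0757]] bed: [ 0.5746  0.2392 -0.2458]
0.9999999999999999
turn/pi [ 0.09068256 -0.15287676 -0.38679298] 2.1
```

```bash
cat >> h.py <<'E'
F=frame(np.radians(-5));Rt=np.stack([F[1],F[0],-F[2]],1)
def go(*bs):
    s=state();w,x,y,z=s["tcp_rot"];p=np.array(s["ee_pos"])
    print("t",round(s["time_s"],2),"bed",(F@p).round(4),"f",(F@np.array(s["contact_force"])).round(1),"open",round(s["opening"],4))
    r=(Ro.from_matrix(Rt)*Ro.from_quat([x,y,z,w]).inv()).as_rotvec()/np.pi
    for b in bs: print(((F.T@np.array(b)-p)/.75).round(4),r.round(4))
print("unit 10mm bed:",(F*.01/.75).round(5).tolist())
E
python3 - <<'E'
from h import *
go((.558,.2135,-.13),(.558,.2135,-.2175))
E
```

```text
unit 10mm bed: [[0.0115, -0.00101, 0.00667], [0.00116, 0.01328, 0.0], [-0.00664, 0.00058, 0.01155]]
t 2.1 bed [0.261  0.4974 0.1164] f [0.3 0.4 0.8] open 0.0856
[ 0.4722 -0.4213 -0.0865] [ 0.0907 -0.1529 -0.3868]
[ 0.5303 -0.4264 -0.1875] [ 0.0907 -0.1529 -0.3868]
```

Request:
servo_tool(
  plan=[
    [0.472,-0.421,-0.086,0.0907,-0.1529,-0.3868],
    [0.472,-0.421,-0.086,0.0907,-0.1529,-0.3868],
    [0.472,-0.421,-0.086,0.0907,-0.1529,-0.3868],
    [0.472,-0.421,-0.086,0.0907,-0.1529,-0.3868],
    [0.472,-0.421,-0.086,0.0907,-0.1529,-0.3868],
    [0.472,-0.421,-0.086,0.0907,-0.1529,-0.3868],
    [0.472,-0.421,-0.086,0.0907,-0.1529,-0.3868],
    [0.472,-0.421,-0.086,0.0907,-0.1529,-0.3868],
    [0.472,-0.421,-0.086,0.0907,-0.1529,-0.3868],
    [0.472,-0.421,-0.086,0.0907,-0.1529,-0.3868],
    [0.472,-0.421,-0.086,0.0907,-0.1529,-0.3868],
    [0.472,-0.421,-0.086,0.0907,-0.1529,-0.3868],
  ],
  claw=0.5,
  force=30,
)

```text
time_s: 3.3
ee_pos: [0.5645, 0.1644, 0.1665]
tcp_rot: [0.191, 0.713, 0.652, 0.174]
contact_force: [0.4, 0.1, 0.7]
opening: 0.0423
gripper_force: 0.0
```

```bash
python3 - <<'E'
from h import *
go((.558,.2135,-.13),(.558,.2135,-.2175))
cv2.imwrite("pics/s1.png",cv2.resize(vision.capture("side")[90:250,180:340],(600,600)))
E
```

```text
unit 10mm bed: [[0.0115, -0.00101, 0.00667], [0.00116, 0.01328, 0.0], [-0.00664, 0.00058, 0.01155]]
t 3.3 bed [ 0.5579  0.213  -0.1299] f [0.7 0.1 0.5] open 0.0423
[ 0.0003  0.0006 -0.0001] [ 0.     -0.0003  0.0005]
[ 0.0584 -0.0045 -0.1011] [ 0.     -0.0003  0.0005]
```

View pics/s1.png

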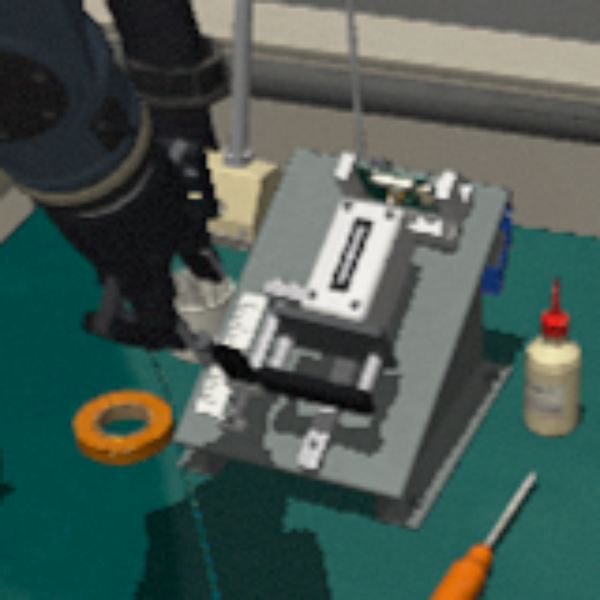

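The crop shows the fingers straddling the line over the tab at about (230,360), with the gripper coming from the left and above. Nothing is in the way, so I descend in two stages and then close.

Request:
servo_tool(
  plan=[
    [0.029,-0.002,-0.05,0,0,0],
    [0.044,-0.003,-0.076,0,0,0],
    [0.058,-0.0045,-0.101,0,0,0],
    [0.058,-0.0045,-0.101,0,0,0],
  ],
)

```text
time_s: 3.75
ee_pos: [0.607, 0.1623, 0.0887]
tcp_rot: [0.19, 0.712, 0.653, 0.173]
contact_force: [-0.1, -0.2, -0.9]
opening: 0.0426
gripper_force: 0.0
```

Request:
servo_tool(
  plan=[
    [0,0,0,0,0,0],
    [0,0,0,0,0,0],
    [0,0,0,0,0,0],
    [0,0,0,0,0,0],
    [0,0,0,0,0,0],
    [0,0,0,0,0,0],
  ],
  claw=1,
  force=30,
)

```text
time_s: 4.35
ee_pos: [0.6083, 0.1625, 0.0924]
tcp_rot: [0.191, 0.712, 0.653, 0.176]
contact_force: [-6.7, 2.7, 6.7]
opening: 0.009
gripper_force: 33.8
```

```bash
python3 - <<'E'
from h import *
go((.558,.2135,-.2175),(.558+.05,.2135,-.2175))
E
```

```text
unit 10mm bed: [[0.0115, -0.00101, 0.00667], [0.00116, 0.01328, 0.0], [-0.00664, 0.00058, 0.01155]]
t 4.35 bed [ 0.5587  0.2149 -0.2159] f [-2.6  2.1  9.2] open 0.009
[ 0.0001 -0.0019 -0.0023] [-0.0005  0.0005 -0.0002]
[ 0.0576 -0.0069  0.031 ] [-0.0005  0.0005 -0.0002]
```

Request:
servo_tool(
  plan=[
    [0.0115,-0.001,0.0067,0,0,0],
    [0.023,-0.002,0.0133,0,0,0],
    [0.0345,-0.003,0.02,0,0,0],
    [0.046,-0.004,0.0267,0,0,0],
    [0.0575,-0.005,0.0333,0,0,0],
    [0.0598,-0.0052,0.0347,0,0,0],
    [0.0598,-0.0052,0.0347,0,0,0],
  ],
)

```text
time_s: 5.05
ee_pos: [0.6539, 0.158, 0.1189]
tcp_rot: [0.192, 0.712, 0.652, 0.176]
contact_force: [-2.2, 0.5, 6.9]
opening: 0.0093
gripper_force: 33.2
```

```bash
python3 - <<'E'
from h import *
go((.618,.2139,-.216))
E
```

```text
unit 10mm bed: [[0.0115, -0.00101, 0.00667], [0.00116, 0.01328, 0.0], [-0.00664, 0.00058, 0.01155]]
t 5.05 bed [ 0.6117  0.2144 -0.2158] f [1.5 0.3 7.1] open 0.0093
[ 0.0073 -0.0013  0.004 ] [-0.0003  0.0009  0.0001]
```

Next I go 1.5 mm per row until it meets resistance.

Request:
servo_tool(
  plan=[
    [0.0017,-0.00015,0.001,0,0,0],
    [0.0034,-0.0003,0.002,0,0,0],
    [0.0052,-0.00045,0.003,0,0,0],
    [0.0052,-0.00045,0.003,0,0,0],
  ],
)

```text
time_s: 5.45
ee_pos: [0.6571, 0.1578, 0.1208]
tcp_rot: [0.191, 0.712, 0.652, 0.176]
contact_force: [-4.8, 0.9, 6.7]
opening: 0.0097
gripper_force: 33.5
```

Request:
servo_tool(
  plan=[
    [0.0017,-0.00015,0.001,0,0,0],
    [0.0034,-0.0003,0.002,0,0,0],
    [0.0034,-0.0003,0.002,0,0,0],
  ],
)

```text
time_s: 5.75
ee_pos: [0.6596, 0.1575, 0.1222]
tcp_rot: [0.191, 0.712, 0.652, 0.176]
contact_force: [-5.0, 1.1, 6.2]
opening: 0.0093
gripper_force: 33.5
```

Request:
servo_tool(
  plan=[
    [0.0017,-0.00015,0.001,0,0,0],
    [0.0034,-0.0003,0.002,0,0,0],
    [0.0034,-0.0003,0.002,0,0,0],
  ],
)

```text
time_s: 6.05
ee_pos: [0.6611, 0.1574, 0.123]
tcp_rot: [0.19, 0.712, 0.653, 0.175]
contact_force: [-9.6, 2.3, 7.4]
opening: 0.0093
gripper_force: 34.1
```

```bash
python3 - <<'E'
from h import *
go((.622,.2139,-.216))
E
```

```text
unit 10mm bed: [[0.0115, -0.00101, 0.00667], [0.00116, 0.01328, 0.0], [-0.00664, 0.00058, 0.01155]]
t 6.05 bed [ 0.62    0.2144 -0.2159] f [-4.8  1.5 11.3] open 0.0093
[ 0.0024 -0.0009  0.0012] [-0.0002 -0.0001 -0.0002]
```

Request:
servo_tool(
  plan=[
    [0.0017,-0.00015,0.001,0,0,0],
    [0.0034,-0.0003,0.002,0,0,0],
    [0.0034,-0.0003,0.002,0,0,0],
    [0.0034,-0.0003,0.002,0,0,0],
  ],
)

```text
time_s: 6.45
ee_pos: [0.6612, 0.1574, 0.123]
tcp_rot: [0.189, 0.712, 0.654, 0.174]
contact_force: [-20.1, 4.4, 9.9]
opening: 0.0091
gripper_force: 35.7
```

```bash
python3 - <<'E'
from h import *
go((.62,.2139,-.216))
cv2.imwrite("pics/s2.png",cv2.resize(vision.capture("side")[110:240,200:330],(600,600)))
E
```

```text
unit 10mm bed: [[0.0115, -0.00101, 0.00667], [0.00116, 0.01328, 0.0], [-0.00664, 0.00058, 0.01155]]
t 6.45 bed [ 0.62    0.2144 -0.216 ] f [-12.7   2.6  18.7] open 0.0091
[-0.0001 -0.0007 -0.0001] [-0.0002 -0.0015 -0.0006]
```

View pics/s2.png

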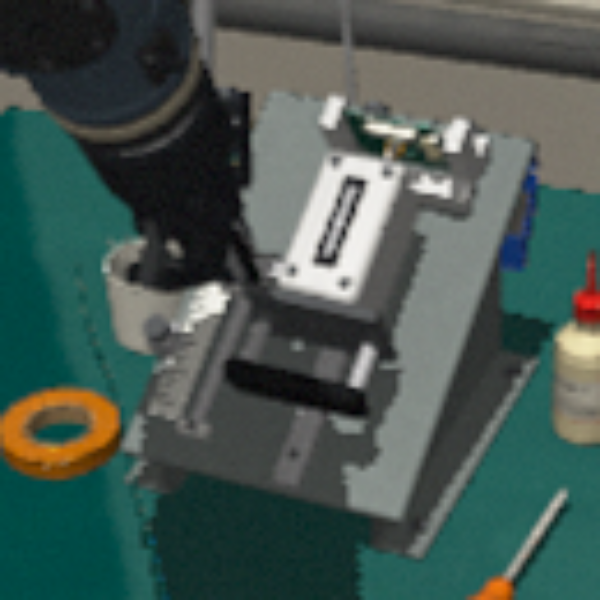

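The side crop shows the tab held uphill, with a hard stop at bed x = 0.620, which is where the cross arm was predicted. I relax the push, open and lift.

Request:
servo_tool(
  plan=[
    [-0.0045,0.0004,-0.0026,0,0,0],
    [-0.0045,0.0004,-0.0026,0,0,0],
  ],
)

```text
time_s: 6.7
ee_pos: [0.6607, 0.1575, 0.1229]
tcp_rot: [0.191, 0.712, 0.653, 0.175]
contact_force: [-6.0, 1.6, 6.3]
opening: 0.0093
gripper_force: 33.5
```

Request:
servo_tool(
  plan=[
    [0,0,0,0,0,0],
    [0,0,0,0,0,0],
    [0,0,0,0,0,0],
    [0,0,0,0,0,0],
    [-0.0265,0.0023,0.046,0,0,0],
    [-0.053,0.0046,0.0924,0,0,0],
    [-0.053,0.0046,0.0924,0,0,0],
  ],
  claw=0.6,
)

```text
time_s: 7.4
ee_pos: [0.6221, 0.1614, 0.1964]
tcp_rot: [0.192, 0.712, 0.652, 0.178]
contact_force: [1.0, 0.8, 1.6]
opening: 0.0343
gripper_force: 0.0
```

```bash
python3 - <<'E'
from h import *
E_=est(("handle","peak_tab","mark_tip","push_face","peak_tip"),3)
for q,v in E_.items():print(q,(v@F.T).round(4).tolist())
go((.555,.1505,-.13),(.555,.1505,-.2225))
E
```

```text
unit 10mm bed: [[0.0115, -0.00101, 0.00667], [0.00116, 0.01328, 0.0], [-0.00664, 0.00058, 0.01155]]
handle [[0.5538, 0.1497, -0.2084], [0.5522, 0.1503, -0.2081], [0.5557, 0.1518, -0.2086], [0.5526, 0.1471, -0.2087], [0.5546, 0.1493, -0.211], [0.6187, 0.2351, -0.2467], [0.5512, 0.1477, -0.2061]]
peak_tab [[0.6197, 0.2121, -0.2065], [0.6191, 0.2159, -0.2099], [0.6172, 0.2132, -0.2052], [0.6183, 0.2137, -0.2116], [0.6213, 0.2163, -0.2043]]
mark_tip [[0.5185, 0.3129, -0.3022], [0.5747, 0.2408, -0.2471], [0.5796, 0.2363, -0.2457]]
push_face [[0.6234, 0.2127, -0.2433], [0.628, 0.2103, -0.2388], [0.6221, 0.2155, -0.2391], [0.6229, 0.2129, -0.2415], [0.6308, 0.2103, -0.2366]]
peak_tip [[0.6189, 0.234, -0.2484], [0.6189, 0.236, -0.2446], [0.6193, 0.2365, -0.2508], [0.6207, 0.2341, -0.2451], [0.6203, 0.236, -0.2493], [0.6176, 0.2127, -0.2121]]
t 9.2 bed [ 0.6195  0.2141 -0.137 ] f [ 0.2 -0.4  0. ] open 0.0341
[-0.0862 -0.0776 -0.035 ] [ 0.  0. -0.]
[-0.0248 -0.083  -0.1418] [ 0.  0. -0.]
```

Request:
servo_tool(
  plan=[
    [-0.088,-0.0785,-0.0358,0,0,0],
    [-0.088,-0.0785,-0.0358,0,0,0],
    [-0.088,-0.0785,-0.0358,0,0,0],
    [-0.088,-0.0785,-0.0358,0,0,0],
  ],
  claw=0.67,
)

```text
time_s: 9.6
ee_pos: [0.5549, 0.1011, 0.1644]
tcp_rot: [0.191, 0.712, 0.652, 0.175]
contact_force: [0.5, 0.1, 1.4]
opening: 0.0284
gripper_force: 0.0
```

```bash
python3 - <<'E'
from h import *
go((.5535,.1495,-.2225))
cv2.imwrite("pics/s3.png",cv2.resize(vision.capture("side")[110:240,200:330],(600,600)))
E
```

```text
unit 10mm bed: [[0.0115, -0.00101, 0.00667], [0.00116, 0.01328, 0.0], [-0.00664, 0.00058, 0.01155]]
t 9.6 bed [ 0.5533  0.1491 -0.1296] f [1.1 0.1 1. ] open 0.0284
[ 0.062  -0.0048 -0.1071] [-0.      0.0001  0.0003]
```

View pics/s3.png

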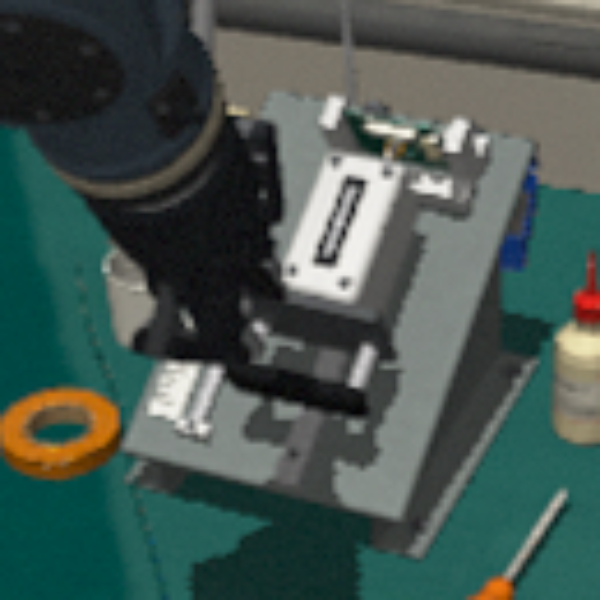

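The crop shows the bar centred around (300,385) with the gripper lined up over it, seen displaced up and left because it is higher. Lowering in two parts.

Request:
servo_tool(
  plan=[
    [0.02,-0.0016,-0.0346,0,0,0],
    [0.034,-0.0027,-0.0588,0,0,0],
    [0.044,-0.0034,-0.076,0,0,0],
    [0.053,-0.0041,-0.0915,0,0,0],
  ],
)

```text
time_s: 10.05
ee_pos: [0.5969, 0.0994, 0.0954]
tcp_rot: [0.191, 0.712, 0.653, 0.175]
contact_force: [0.2, 0.7, -0.2]
opening: 0.0282
gripper_force: 0.0
```

Request:
servo_tool(
  plan=[
    [0.0045,-0.0004,-0.0078,0,0,0],
    [0.009,-0.0007,-0.0156,0,0,0],
    [0.009,-0.0007,-0.0156,0,0,0],
  ],
)

```text
time_s: 10.35
ee_pos: [0.6028, 0.0986, 0.0846]
tcp_rot: [0.191, 0.712, 0.653, 0.176]
contact_force: [-4.4, 0.5, 5.1]
opening: 0.0279
gripper_force: 3.1
```

```bash
python3 - <<'E'
from h import *
go((.5535,.1495,-.2225))
E
```

```text
unit 10mm bed: [[0.0115, -0.00101, 0.00667], [0.00116, 0.01328, 0.0], [-0.00664, 0.00058, 0.01155]]
t 10.35 bed [ 0.5549  0.1508 -0.2227] f [-1.3  0.1  6.7] open 0.0279
[-0.0019 -0.0016 -0.0008] [-0.0001  0.0005 -0.0001]
```

Request:
servo_tool(
  plan=[
    [0,0,0,0,0,0],
    [0,0,0,0,0,0],
    [0,0,0,0,0,0],
    [0,0,0,0,0,0],
    [0,0,0,0,0,0],
  ],
  claw=1,
  force=40,
)

```text
time_s: 10.85
ee_pos: [0.5997, 0.0986, 0.0828]
tcp_rot: [0.189, 0.712, 0.653, 0.174]
contact_force: [-10.9, 3.8, 2.2]
opening: 0.0113
gripper_force: 40.8
```

```bash
python3 - <<'E'
from h import *
go((.5535,.1495,-.2225))
E
```

```text
unit 10mm bed: [[0.0115, -0.00101, 0.00667], [0.00116, 0.01328, 0.0], [-0.00664, 0.00058, 0.01155]]
t 10.85 bed [ 0.5513  0.1505 -0.2227] f [-8.6  2.9  7.6] open 0.0113
[ 0.0023 -0.0016  0.0016] [-0.0003 -0.0012 -0.0004]
```

Request:
servo_tool(
  plan=[
    [-0.0057,0.0005,-0.0033,0,0,0],
    [-0.0115,0.001,-0.0067,0,0,0],
    [-0.0172,0.0015,-0.01,0,0,0],
    [-0.023,0.002,-0.0133,0,0,0],
    [-0.0287,0.0025,-0.0167,0,0,0],
    [-0.0345,0.003,-0.02,0,0,0],
    [-0.0402,0.0035,-0.0233,0,0,0],
    [-0.0402,0.0035,-0.0233,0,0,0],
  ],
)

```text
time_s: 11.65
ee_pos: [0.5749, 0.1011, 0.0686]
tcp_rot: [0.193, 0.712, 0.651, 0.177]
contact_force: [11.8, -1.8, -2.8]
opening: 0.0112
gripper_force: 39.2
```

```bash
python3 - <<'E'
from h import *
E_=est(("handle","peak_tab","mark_tip","push_face","peak_tip"),2)
for q,v in E_.items():print(q,(v@F.T).round(4).tolist())
go((.508,.1505,-.2225))
a=cv2.resize(vision.capture("side")[150:220,205:275],(400,400),interpolation=cv2.INTER_CUBIC)
b=cv2.resize(vision.capture("top")[150:220,220:290],(400,400),interpolation=cv2.INTER_CUBIC)
cv2.imwrite("pics/s4.png",np.hstack([a,b]))
E
```

```text
unit 10mm bed: [[0.0115, -0.00101, 0.00667], [0.00116, 0.01328, 0.0], [-0.00664, 0.00058, 0.01155]]
handle [[0.5263, 0.1488, -0.2067], [0.5236, 0.1516, -0.2093], [0.5281, 0.149, -0.2079], [0.5243, 0.1498, -0.2104], [0.599, 0.2079, -0.2393]]
peak_tab [[0.5906, 0.2138, -0.2079], [0.5774, 0.2392, -0.2452], [0.5892, 0.2133, -0.212], [0.4842, 0.0154, -0.2784]]
mark_tip [[0.5789, 0.2389, -0.2426], [0.3917, -0.2843, -0.2273], [0.5766, 0.2357, -0.2456]]
push_face [[0.5999, 0.2116, -0.2386], [0.3371, 0.1451, -0.1929], [0.5987, 0.21, -0.2383]]
peak_tip [[0.5909, 0.2341, -0.2509], [0.5912, 0.1509, -0.3393], [0.592, 0.2334, -0.249], [0.6233, 0.3146, -0.3629]]
t 12.85 bed [ 0.5229  0.1509 -0.2225] f [ 9.3  0.5 -7.9] open 0.0113
[-0.0172  0.001  -0.0099] [-0.0003  0.002   0.0004]
```

View pics/s4.png

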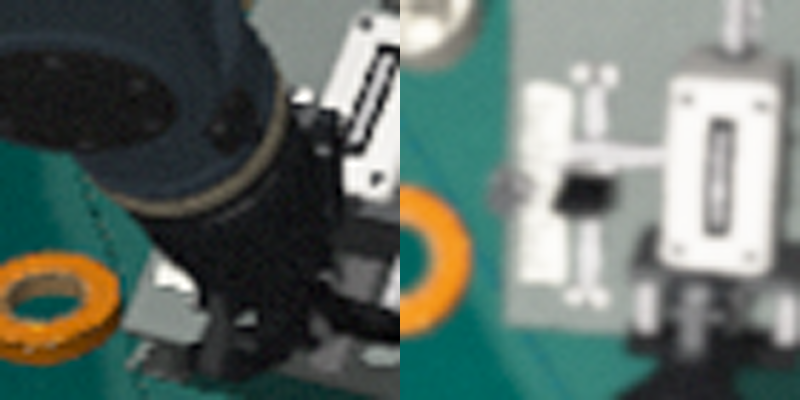

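Top view at right: the screw is at (510,190), the tab top at (585,192) and the arm face is just uphill of it. The mark is still a little downhill. I'll cross-check the mark from those pixels.

```bash
python3 - <<'E'
from h import *
for nm,u,v,zs in(("screw",510,190,(-.246,-.24,-.234,-.228)),("tab",585,192,(-.191,-.196))):
    o,d=ray("top",220+(u-400)*.175,150+v*.175)
    for z in zs:
        X=o+d*(z-F[2]@o)/(F[2]@d);print(nm,z,(F@X).round(4))
E
```

```text
unit 10mm bed: [[0.0115, -0.00101, 0.00667], [0.00116, 0.01328, 0.0], [-0.00664, 0.00058, 0.01155]]
screw -0.246 [ 0.5761  0.2501 -0.246 ]
screw -0.24 [ 0.5783  0.2491 -0.24  ]
screw -0.234 [ 0.5805  0.2481 -0.234 ]
screw -0.228 [ 0.5828  0.2471 -0.228 ]
tab -0.191 [ 0.5986  0.2067 -0.191 ]
tab -0.196 [ 0.5967  0.2074 -0.196 ]
```

Request:
servo_tool(
  plan=[
    [-0.0046,0.0004,-0.0027,0,0,0],
    [-0.0092,0.0008,-0.0053,0,0,0],
    [-0.0138,0.0012,-0.008,0,0,0],
    [-0.0165,0.0014,-0.0096,0,0,0],
    [-0.0165,0.0014,-0.0096,0,0,0],
  ],
)

```text
time_s: 13.45
ee_pos: [0.5638, 0.1022, 0.0622]
tcp_rot: [0.193, 0.712, 0.651, 0.178]
contact_force: [15.8, -2.0, -3.9]
opening: 0.0112
gripper_force: 39.2
```

```bash
python3 - <<'E'
from h import *
E_=est(("handle","peak_tab","mark_tip","push_face","peak_tip"),2)
for q,v in E_.items():print(q,(v@F.T).round(4).tolist())
go((.5078,.1505,-.2225))
b=cv2.resize(vision.capture("top")[160:210,230:290],(720,600),interpolation=cv2.INTER_CUBIC)
cv2.imwrite("pics/s5.png",b)
E
```

```text
unit 10mm bed: [[0.0115, -0.00101, 0.00667], [0.00116, 0.01328, 0.0], [-0.00664, 0.00058, 0.01155]]
handle [[0.5124, 0.1491, -0.2081], [0.5092, 0.1461, -0.2097], [0.5109, 0.1481, -0.2092], [0.5093, 0.1504, -0.2077]]
peak_tab [[0.5785, 0.2127, -0.2114], [0.5782, 0.2134, -0.2092]]
mark_tip [[0.5758, 0.2377, -0.2436], [0.5761, 0.2394, -0.2468]]
push_face [[0.5848, 0.2105, -0.2376], [0.5868, 0.2128, -0.2418]]
peak_tip [[0.5777, 0.2344, -0.2471], [0.5779, 0.2339, -0.2506]]
t 14.65 bed [ 0.5098  0.151  -0.2225] f [ 11.1  -1.2 -10.2] open 0.011
[-0.0024 -0.0005 -0.0013] [-0.0004  0.0026  0.0005]
```

View pics/s5.png

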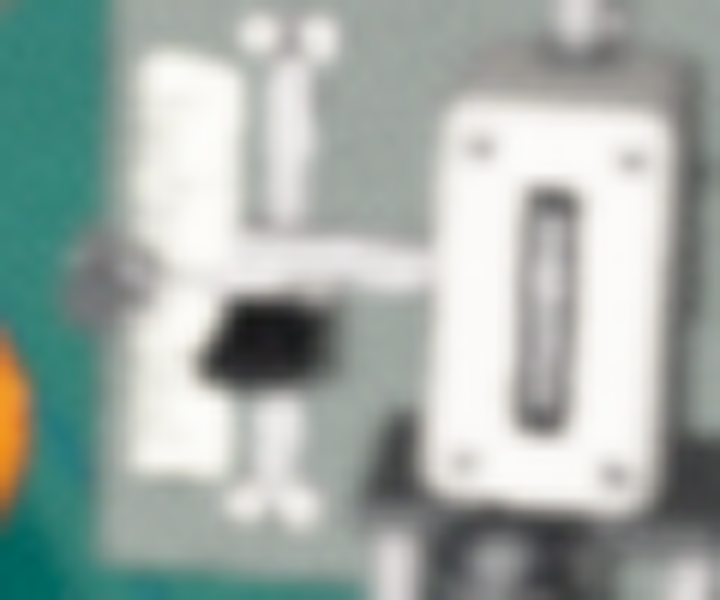

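In the top crop the screw is at (112,275) and the arm and pointer sit at the same line once the 5° yaw is allowed for. The networks put the tip about 1.5 mm short of the mark. I nudge 1.5 mm and hold for over two seconds.

Request:
servo_tool(
  plan=[
    [-0.0019,0.0002,-0.0011,0,0,0],
    [-0.0019,0.0002,-0.0011,0,0,0],
    [-0.0019,0.0002,-0.0011,0,0,0],
    [-0.0019,0.0002,-0.0011,0,0,0],
    [-0.0019,0.0002,-0.0011,0,0,0],
    [-0.0019,0.0002,-0.0011,0,0,0],
    [-0.0019,0.0002,-0.0011,0,0,0],
    [-0.0019,0.0002,-0.0011,0,0,0],
    [-0.0019,0.0002,-0.0011,0,0,0],
    [-0.0019,0.0002,-0.0011,0,0,0],
    [-0.0019,0.0002,-0.0011,0,0,0],
    [-0.0019,0.0002,-0.0011,0,0,0],
  ],
)

```text
time_s: 15.9
ee_pos: [0.5627, 0.1024, 0.0615]
tcp_rot: [0.193, 0.712, 0.651, 0.178]
contact_force: [16.3, -3.1, -3.7]
opening: 0.0114
gripper_force: 39.1
```

```bash
python3 - <<'E'
from h import *
E_=est(("mark_tip","push_face","peak_tip"),4)
for q,v in E_.items():print(q,(v@F.T).round(4).tolist())
go((.5513,.1505,-.2225))
E
```

```text
unit 10mm bed: [[0.0115, -0.00101, 0.00667], [0.00116, 0.01328, 0.0], [-0.00664, 0.00058, 0.01155]]
mark_tip [[0.5772, 0.2377, -0.247], [0.5736, 0.2371, -0.2459], [0.5771, 0.2395, -0.2451]]
push_face [[0.5848, 0.2117, -0.2378], [0.5847, 0.2136, -0.2378], [0.5849, 0.2117, -0.2355], [0.6274, 0.018, -0.3598], [0.584, 0.2106, -0.2372], [0.5168, 0.3166, -0.2991], [0.5782, 0.2361, -0.2488]]
peak_tip [[0.5771, 0.2341, -0.2484], [0.5785, 0.2339, -0.253], [0.6305, 0.0198, -0.3603], [0.5757, 0.2325, -0.251], [0.5768, 0.2348, -0.2493]]
t 17.5 bed [ 0.5085  0.151  -0.2225] f [ 12.4  -0.6 -11.4] open 0.0109
[ 0.0491 -0.005   0.0286] [-0.0003  0.0028  0.0006]
```

Pointer and mark agree to within 1 mm and it has been held for over two seconds. Easing it home at about 40 mm/s.

Request:
servo_tool(
  plan=[
    [0.0046,-0.0004,0.0027,0,0,0],
    [0.0092,-0.0008,0.0053,0,0,0],
    [0.0138,-0.0012,0.008,0,0,0],
    [0.0184,-0.0016,0.0107,0,0,0],
    [0.023,-0.002,0.0133,0,0,0],
    [0.0276,-0.0024,0.016,0,0,0],
    [0.0322,-0.0028,0.0187,0,0,0],
    [0.0368,-0.0032,0.0213,0,0,0],
    [0.0414,-0.0036,0.024,0,0,0],
    [0.046,-0.004,0.0267,0,0,0],
    [0.0483,-0.0042,0.028,0,0,0],
    [0.0483,-0.0042,0.028,0,0,0],
  ],
)

```text
time_s: 18.7
ee_pos: [0.5963, 0.099, 0.081]
tcp_rot: [0.192, 0.712, 0.652, 0.176]
contact_force: [6.7, -1.3, -1.5]
opening: 0.0116
gripper_force: 40.0
```

Request:
servo_tool(
  plan=[
    [0.0023,-0.0002,0.0013,0,0,0],
    [0.0046,-0.0004,0.0027,0,0,0],
    [0.0069,-0.0006,0.004,0,0,0],
    [0.0081,-0.0007,0.0047,0,0,0],
    [0.0081,-0.0007,0.0047,0,0,0],
  ],
)

```text
time_s: 19.2
ee_pos: [0.5996, 0.0986, 0.0828]
tcp_rot: [0.19, 0.712, 0.653, 0.175]
contact_force: [-3.3, 3.2, 3.2]
opening: 0.0115
gripper_force: 41.6
```

```bash
python3 - <<'E'
from h import *
go((.5513,.1505,-.2225))
E
```

```text
unit 10mm bed: [[0.0115, -0.00101, 0.00667], [0.00116, 0.01328, 0.0], [-0.00664, 0.00058, 0.01155]]
t 19.2 bed [ 0.5513  0.1505 -0.2227] f [-1.5  2.9  4.6] open 0.0115
[-0.0001 -0.      0.0002] [-0.0002 -0.0003 -0.0002]
```

Request:
servo_tool(
  plan=[
    [0,0,0,0,0,0],
    [0,0,0,0,0,0],
    [0,0,0,0,0,0],
    [0,0,0,0,0,0],
  ],
  claw=0.72,
)

```text
time_s: 19.6
ee_pos: [0.6001, 0.0981, 0.0828]
tcp_rot: [0.191, 0.712, 0.653, 0.175]
contact_force: [0.6, -0.6, -0.2]
opening: 0.0238
gripper_force: 0.0
```

```bash
python3 - <<'E'
from h import *
go((.5513,.1505,-.2127),(.5513,.1505,-.12))
E
```

```text
unit 10mm bed: [[0.0115, -0.00101, 0.00667], [0.00116, 0.01328, 0.0], [-0.00664, 0.00058, 0.01155]]
t 19.6 bed [ 0.5518  0.15   -0.2229] f [ 0.4 -0.5 -0.5] open 0.0238
[-0.0072  0.0013  0.0115] [ 0.0001 -0.0001  0.0001]
[-0.0688  0.0067  0.1185] [ 0.0001 -0.0001  0.0001]
```

Free of contact. Lifting straight out, then up and back.

Request:
servo_tool(
  plan=[
    [-0.0066,0.0006,0.0115,0,0,0],
    [-0.02,0.0017,0.0346,0,0,0],
    [-0.04,0.0035,0.0693,0,0,0],
    [-0.0688,0.006,0.119,0,0,0],
    [-0.12,0.01,0.16,0,0,0],
    [-0.18,0.01,0.2,0,0,0],
    [-0.25,0.01,0.22,0,0,0],
    [-0.25,0.01,0.22,0,0,0],
  ],
)

```text
time_s: 20.4
ee_pos: [0.4092, 0.1053, 0.2503]
tcp_rot: [0.191, 0.712, 0.653, 0.176]
contact_force: [1.0, 1.0, -0.6]
opening: 0.0243
gripper_force: 0.0
```

```bash
python3 - <<'E'
from h import *
E_=est(("handle","mark_tip","peak_tip","push_face","peak_tab"),3)
for q,v in E_.items():print(q,(v@F.T).round(4).tolist())
a=cv2.resize(vision.capture("side")[120:230,180:340],(800,550));cv2.imwrite("pics/end.png",a);go()
E
```

```text
unit 10mm bed: [[0.0115, -0.00101, 0.00667], [0.00116, 0.01328, 0.0], [-0.00664, 0.00058, 0.01155]]
handle [[0.5558, 0.149, -0.2046], [0.5548, 0.1498, -0.209], [0.6298, 0.2082, -0.2379], [0.5753, 0.2135, -0.2096], [0.5555, 0.1464, -0.2079], [0.5511, 0.1522, -0.2098], [0.5534, 0.1499, -0.2086], [0.5498, 0.1502, -0.2075]]
mark_tip [[0.624, 0.2125, -0.2398], [0.5741, 0.2373, -0.247], [0.5761, 0.2377, -0.2411], [0.5742, 0.2387, -0.2456], [0.5765, 0.2376, -0.2429], [0.5721, 0.2366, -0.2461], [0.579, 0.2392, -0.2465]]
peak_tip [[0.5773, 0.2381, -0.2477], [0.5781, 0.2358, -0.249], [0.5783, 0.2337, -0.2479], [0.5766, 0.2314, -0.2508], [0.577, 0.2377, -0.2519], [0.5778, 0.2322, -0.25]]
push_face [[0.625, 0.2181, -0.242], [0.6266, 0.2128, -0.2384], [0.6241, 0.2151, -0.239], [0.6299, 0.2115, -0.2385], [0.623, 0.2111, -0.2408], [0.6273, 0.2113, -0.2384]]
peak_tab [[0.577, 0.2133, -0.2061], [0.5781, 0.2121, -0.2094], [0.574, 0.2122, -0.2052], [0.5754, 0.2152, -0.2102], [0.5762, 0.2162, -0.2069], [0.576, 0.2168, -0.2101]]
t 22.25 bed [0.4721 0.1413 0.0138] f [ 1.  -0.3 -0.3] open 0.0241
```

View pics/end.png

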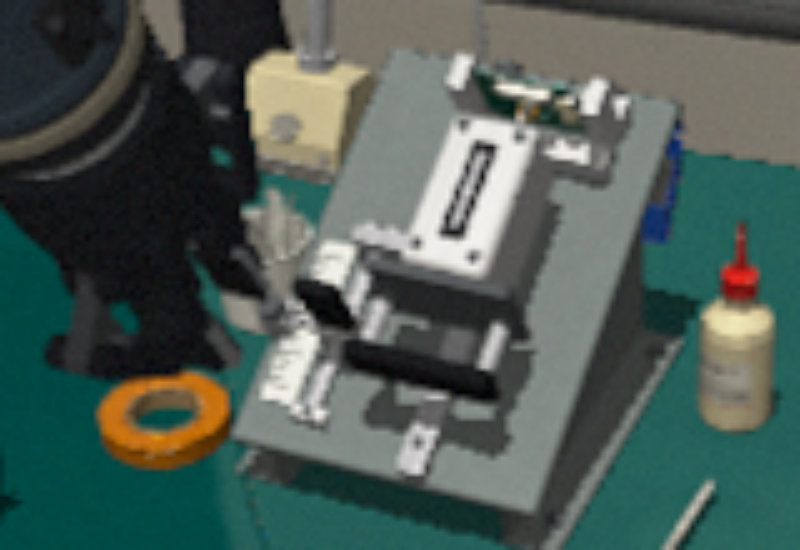

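The final view shows the slide home (bar at about (420,370)), with the pointer tab at (328,300) level with the mark screw at (280,310). The gripper is clear and the neighbouring things are in place.

```bash
python3 -c "
from bench import order
print(order.finish_job())"
```

```text
the job is handed in; nothing more can be done
None
```

The proof test is done and handed in; the hand-in gave no verdict. The pointer was zeroed, the slide was drawn to the mark and held for over two seconds, then eased fully home. By camera the pointer stands within about 2 mm of the set mark.

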